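# Return the chaplets through the hopper's spring flap

### The arm

A 7-joint arm with a two-finger parallel gripper is mounted at the origin on the work surface. World frame = base frame: x ahead of the robot, y to its left, z up, the work surface at z = 0. Lengths are in m, angles in rad, forces in N, time in s.
With the tool pointing down it reaches from about 0.425 to 0.925 m from the base axis. Payload 6.8 kg.
Tool frame: the origin (TCP) lies at the very end of the fingers, on their centre line; the grasp point (between the pads) lies 19 mm behind it (bot.grasp_offset is the distance from the TCP to the grasp point, in m); z points along the fingers, y is the direction in which the jaws open and shut (so a half turn about z gives the same grasp; the last joint's range is limited). The gripper opens to 85 mm and grips with 20 to 120 N. Pads are 22 mm wide; open, the fingers measure 114 mm over their backs; the gripper's body (76 mm by 85 mm) begins 54 mm behind the grasp point. The pads swing forward as they close: fully open they stand 13 mm farther back than shut.
Start: joints at [-1.337, 0.477, 0.022, 1.555, -0.011, 1.109, -0.083], TCP at [0.226, 0.636, 0.202] pointing down, gripper open.
Joint ranges: [-2.96, 2.96], [-0.34, 2.1], [-1.41, 1.46], [0.24, 2.44], [-1.37, 4.51], [0.17, 1.92], [-2.96, 2.96]. Speed limits (rad/s): [2.39, 2.39, 3.14, 3.14, 3.14, 3.14, 3.14].

### API

Orientations are given as a unit quaternion [w, x, y, z].
In Python, from station import monitor, cams, bot, finder gives the robot as it stands.
- The arm moves only by the tool jog_arm, never from a script. Its argument "plan" is a list of rows, each an object of numbers: "x", "y", "z": the shift along the tool's x, y, z as a fraction of full scale; "wx", "wy", "wz": the turn, a rotation vector about the tool's x, y, z as a fraction of full scale. A call has 1 to 12 rows; each row is the pose to reach, as a shift and turn from the pose measured when the call began, along the tool's axes at that moment, turning the shorter way round; what a row does not reach only later rows make up. Full scale, the value 1, is 20 cm for a shift and 180 degrees for a turn. A row lasts 1/12 s, in which the tool goes at most 41.7 mm and 7.16 degrees, less where a joint would pass 70% of its speed; a pose out of reach is approached as far as the arm can. A call with a number of a shift or a turn outside -1 to 1 is refused whole. A call with a gripper value outside its range is refused whole. "hand" is the opening, from -1 (shut) to 1 (fully open), set as the call begins (left out, the last holds). The fingers move at their own pace and stop on an object; "grip_force" is the grip in N (left out, the last holds). Time passes only in rows, so rows that repeat a pose let the fingers close. It gives the time, the measured TCP pose, the force and the opening at its end, in the units of the state.
- monitor.get_obs(): the state, without advancing time (a new reading comes with each control period).
- cams.read_camera(name): name is "scene" or "top" or "wrist"; returns the picture (420x560x3 uint8, red, green, blue); there is no depth.
- cams.get_calibration(name): a dict with "fx", "fy", "cx", "cy" (pixels), "extrinsics" (4x4, takes a point from world to camera coordinates). Camera axes: x right, y down, z forward; pixel columns grow to the right and rows downward; lengths in m; the calibration is good to about 2 mm. A picture is of the moment at which its call begins: read the wrist's pose just before it. get_calibration takes no time and is no camera call; for the wrist camera it gives the pose at the moment of the call.
- bot.hand_in(): hands the job in, once; it reports no verdict.
Trained networks look in the newest picture that a camera, given by its name, has taken for a name from the list of things; names that differ only in an ending like _2 or _b are one class to them, and where a whole thing is asked for, a point or a joint stands for the part that bears it (a point fixed in the world has none). Each returns a list of dicts, best first, with "confidence" (0 to 1); they miss things now and then, are a little off and sometimes report something else, mostly with a low value. They report only what shows in the picture. A call takes as long as a camera call.
- finder.find_in(camera, target): "bbox" ([left, top, width, height] in pixels, round what is visible of it).
- finder.place_of(camera, target): "location" ([column, row] in pixels: a listed point, or the origin of a listed thing).
The state is a dict: "t": time; "q": joint angles; "joint_vel": joint speeds; "joint_torque": joint torques, N m; "eef_pos": TCP position; "tool_rot": TCP orientation; "contact_force": force on the tool from outside, world axes, zero at the start; "torque": the same for the moment, N m; "gripper_width": opening from 0.0 (shut) to 1.0 (fully open).
Only numpy, scipy, OpenCV 4.12 (cv2) and the standard library are available. Lean on these libraries where they do the work, as an engineer would, in place of code of your own. Each camera call takes 0.05 s, during which the arm holds its last target. There are 200 camera calls.

### The job

Take the orange-handled scoop and push the yellow spring flap of the green hopper open with the scoop's nose, the two steel chaplets still in the scoop; then tip the scoop so that both chaplets go into the hopper, with the scoop holding the flap open until they are in. Draw the scoop out so that the flap shuts, stand the scoop upright on the bench and let go; do not touch the flap with the gripper.

Things in the scene. Friction and masses are not known exactly. Their poses are not given: they have to be found in the camera images.
- scoop: Loose dark steel scoop (0.26 kg), orange handle. Origin: underside middle, z up, +x to the nose. Upright handle block 28 (x) x 24 (y) mm centred at x=-61, top 110 mm up. Trough 39 wide, floor rising 12 deg from x=-45 to the open nose at x=75, where the floor underside is 33 mm up, wall tips 59. Foot x=-75 to -10. Tipped 35-40 deg nose-down, parts roll out. Ignore the blue-handled twin.
- chaplet_1: Steel spool (chaplet), 25 g: two discs 20 mm across on an 8 mm stem, 29 mm long; origin at its centre, y along its axis. Lies crosswise at the back of the orange-handled scoop's trough (33 mm wide inside, walls 24 mm high) and can roll: it stays there while the scoop is level and leaves over the nose when tipped clearly more than 12 deg.
- chaplet_2: The second, same spool, lying just in front of the first in the same trough. (The blue-handled scoop holds two plain brass dowels: not wanted.)
- hopper: Fixed green hopper 180 (x) x 160 (y) x 150 mm high, clear back wall. Origin on the bench under the middle of the flap's hinge line, z up, +x from the mouth side to the back. Front wall 5 mm thick at x=-5 to 0; hinge barrel top at 91 mm. The mouth, 128 mm wide, slopes up 38 deg from x=0, height 85 to x=79, height 147; a deck 150 high covers x=92 to 175. Inside it is empty.
- flap: Yellow spring flap over the mouth, 122 wide, 100 long, 3 mm thick. Origin: middle of its hinge, 85 mm up at the mouth's low front edge. Shut, its axes match the hopper's; it opens about +y (far edge down into the hopper): level at 38 deg open, stop at 72. The spring shuts it (0.7 N at its far edge to start, 1.3 N at 60 deg). Pressed about 70 mm past the hinge it is a ramp; parts roll off its far edge.

How it is judged:
On the way, in this order (a step that is already met when the one before it is completed fails the run):
1. the scoop pushes the flap at least 12 degrees open with both chaplets still in the scoop (angle between the x axis of flap and the x axis of hopper, either way round above 0.21 rad and contact force between scoop and flap above 0.1 N and x of chaplet_1 in the frame of scoop between -0.05 and 0.085 m and y of chaplet_1 in the frame of scoop between -0.02 and 0.02 m and z of chaplet_1 in the frame of scoop between 0 and 0.08 m and x of chaplet_2 in the frame of scoop between -0.05 and 0.085 m and y of chaplet_2 in the frame of scoop between -0.02 and 0.02 m and z of chaplet_2 in the frame of scoop between 0 and 0.08 m), for 0.1 s.
2. both chaplets are in the hopper while the scoop still holds the flap open (angle between the x axis of flap and the x axis of hopper, either way round above 0.21 rad and contact force between scoop and flap above 0.1 N and x of chaplet_1 in the frame of hopper between 0 and 0.175 m and y of chaplet_1 in the frame of hopper between -0.075 and 0.075 m and z of each of chaplet_1, chaplet_2 in the frame of hopper below 0.06 m and x of chaplet_2 in the frame of hopper between 0 and 0.175 m and y of chaplet_2 in the frame of hopper between -0.075 and 0.075 m), for 0.1 s.
At the end, for the whole second after the job is handed in: Both chaplets lie inside the hopper, the flap is shut (within about 6 degrees), and the scoop stands released and at rest on the bench, upright within 10 degrees (x of chaplet_1 in the frame of hopper between 0 and 0.175 m and y of chaplet_1 in the frame of hopper between -0.075 and 0.075 m and z of each of chaplet_1, chaplet_2 in the frame of hopper below 0.06 m and x of chaplet_2 in the frame of hopper between 0 and 0.175 m and y of chaplet_2 in the frame of hopper between -0.075 and 0.075 m and angle between the x axis of flap and the x axis of hopper, either way round below 0.1 rad and height (world z) of scoop between -0.005 and 0.012 m and angle between scoop's own z axis and vertical below 0.17 rad and linear speed of scoop below 0.02 m/s); the robot touches nothing.
It fails at once if the fingers push the flap (contact force between the fingers and flap above 1 N).
It also fails if it takes over 45 s, if anything falls off the work surface, if the arm or the gripper's body presses on something with over 40 N, if the wrist force passes 120 N, or if a joint passes its speed limit or range.

## Working session

There is one attempt and no reset: what is moved stays moved. The work goes in short steps, Python scripts to look and compute and a tool call to move; the robot and the scene stay as the last step left them, time stands still between calls to the robot, and variables do not carry over. Pictures are saved under pics/ and viewed, about 8 in all and at most 12, crops included, and the job is handed in when it is done.

Besides the shell and the picture viewer there is one more tool, called as name(argument=value, ...) on one line, values as JSON. jog_arm: Moves the arm, as the interface text tells. Shift numbers are shares of 20 cm and turn numbers shares of 180 degrees, none past 1 either way. Its arguments: {"type":"object","properties":{"plan":{"type":"array","items":{"type":"object","properties":{"x":{"type":"number","minimum":-1,"maximum":1},"y":{"type":"number","minimum":-1,"maximum":1},"z":{"type":"number","minimum":-1,"maximum":1},"wx":{"type":"number","minimum":-1,"maximum":1},"wy":{"type":"number","minimum":-1,"maximum":1},"wz":{"type":"number","minimum":-1,"maximum":1}}}},"hand":{"type":"number"},"grip_force":{"type":"number"}},"required":["plan"]}

```bash
mkdir -p pics; ls; cat > h.py <<'E'
import numpy as np,cv2
from station import monitor,cams,bot,finder
from scipy.spatial.transform import Rotation as R
def snap(c,n):
    im=cams.read_camera(c); cv2.imwrite(f'pics/{n}.png',im[:,:,::-1]); return im
def onplane(c,uv,z):
    k=cams.get_calibration(c);E=np.array(k['extrinsics'])
    d=E[:3,:3].T@np.array([(uv[0]-k['cx'])/k['fx'],(uv[1]-k['cy'])/k['fy'],1]);o=-E[:3,:3].T@E[:3,3]
    return o+d*(z-o[2])/d[2]
def proj(c,p):
    k=cams.get_calibration(c);E=np.array(k['extrinsics']);q=E[:3,:3]@np.array(p)+E[:3,3]
    return np.array([k['fx']*q[0]/q[2]+k['cx'],k['fy']*q[1]/q[2]+k['cy']])
def tool():
    o=monitor.get_obs();q=o['tool_rot'];return np.array(o['eef_pos']),R.from_quat([q[1],q[2],q[3],q[0]])
E
python3 - <<'E'
from h import *
a=snap('scene','s0');b=snap('top','t0')
for c in('scene','top'):
    k=cams.get_calibration(c);E=np.array(k['extrinsics']);print(c,k['fx'],-E[:3,:3].T@E[:3,3],E[:3,:3].round(2).tolist())
    for t in('scoop','chaplet_1','hopper','flap'):
        print(t,[(np.round(d['location']),round(d['confidence'],2)) for d in finder.place_of(c,t)],[(np.round(d['bbox']),round(d['confidence'],2)) for d in finder.find_in(c,t)])
p,r=tool();print(p,r.as_matrix().round(3).tolist(),monitor.get_obs()['t'])
E
```

```text
pics
scene 480.65012262967815 [ 1.05291531 -0.04740398  0.62732238] [[0.06, 1.0, 0.0], [0.72, -0.04, -0.69], [-0.69, 0.04, -0.72]]
scoop [(array([126., 228.]), 0.69)] [(array([105., 151.,  35.,  96.]), 0.61)]
chaplet_1 [(array([124., 209.]), 0.68), (array([125., 202.]), 0.5)] [(array([113., 194.,  19.,   9.]), 0.61), (array([346., 196., 108.,  40.]), 0.59)]
hopper [(array([371., 246.]), 0.73)] [(array([326., 195., 188., 162.]), 0.76)]
flap [(array([379., 210.]), 0.73)] []
top 386.0307272269727 [0.43790047 0.00160118 0.7479289 ] [[-0.02, -1.0, 0.05], [-0.99, 0.01, -0.11], [0.11, -0.05, -0.99]]
scoop [(array([403., 220.]), 0.59)] [(array([392., 178.,  49.,  82.]), 0.73)]
chaplet_1 [(array([411., 237.]), 0.5), (array([408., 225.]), 0.44)] [(array([406., 230.,  15.,  13.]), 0.41), (array([ 90.,  51., 139., 150.]), 0.32)]
hopper [(array([192., 186.]), 0.56)] [(array([ 89.,  52., 140., 149.]), 0.59), (array([390., 177.,  52.,  83.]), 0.56)]
flap [(array([184., 180.]), 0.72)] [(array([126., 113.,  88.,  80.]), 0.85)]
[0.226242   0.63599686 0.20152106] [[-0.942, 0.335, -0.0], [0.335, 0.942, 0.0], [0.0, 0.0, -1.0]] 0.9
```

```bash
python3 - <<'E'
import cv2,numpy as np
a=cv2.imread('pics/s0.png');b=cv2.imread('pics/t0.png')
cv2.imwrite('pics/t0b.png',cv2.resize(b,(800,600)));cv2.imwrite('pics/s0b.png',cv2.resize(a,(800,600)))
E
```

```text
(no output)
```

View pics/t0b.png

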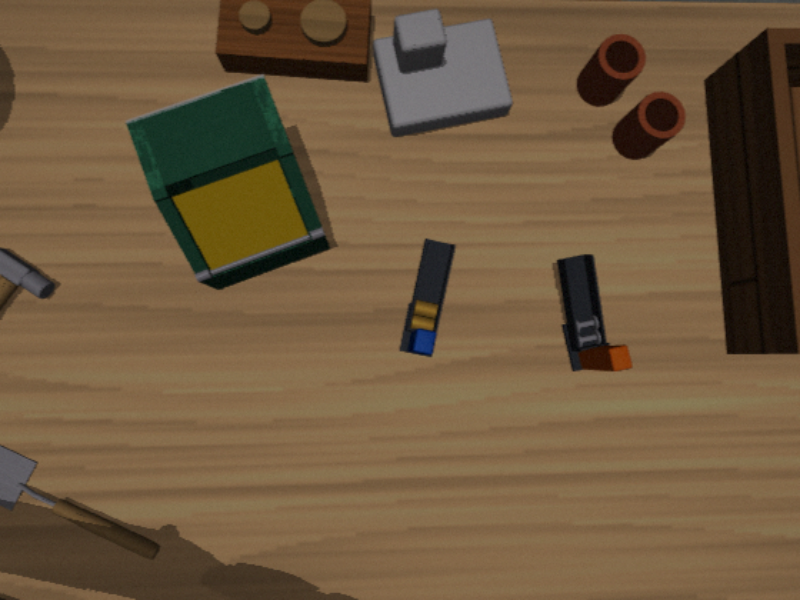

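View pics/s0b.png

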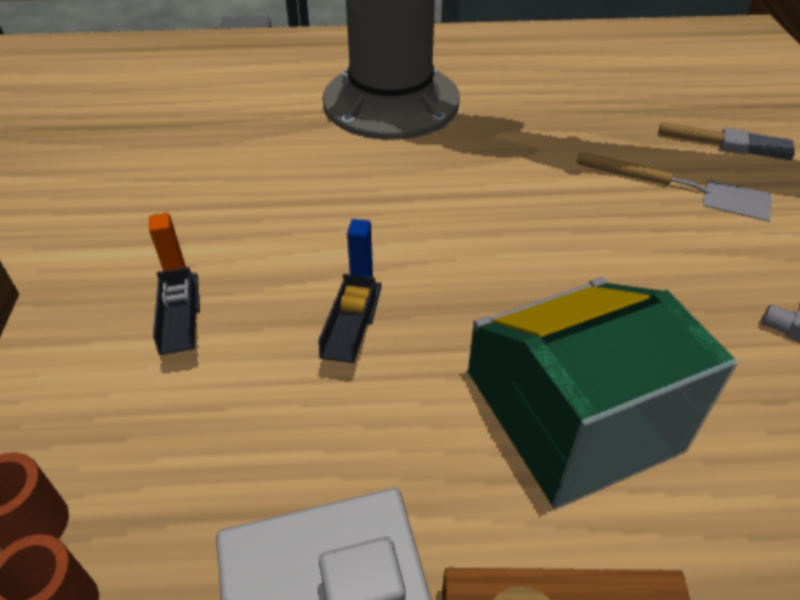

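The top view shows the orange scoop at about (590,310) of 800×600 with both chaplets at its back, and its nose pointing away from the robot. The hopper is at (230,180), with its mouth facing the robot. I'll fit both poses from corner pixels in the two views.

```bash
cat > fit.py <<'E'
from h import *
from scipy.optimize import least_squares
S=0.7
def fit(obs,x0):
    def f(v):
        c,s=np.cos(v[2]),np.sin(v[2])
        return np.concatenate([proj(cm,[v[0]+c*p[0]-s*p[1],v[1]+s*p[0]+c*p[1],p[2]])-S*np.array(uv) for cm,p,uv in obs])
    r=least_squares(f,x0,loss='soft_l1',x_scale=[.01,.01,.1]);print(r.x.round(4),r.fun.reshape(-1,2).round(1).tolist());return r.x
E
python3 - <<'E'
from fit import *
sc=[('top',[-.061,0,.110],(621,358)),('top',[.075,.0195,.059],(559,259)),('top',[.075,-.0195,.059],(592,256)),
('scene',[-.061,0,.110],(160,218)),('scene',[.075,-.0195,.033],(158,353)),('scene',[.075,.0195,.033],(195,349))]
fit(sc,[.45,-.2,0])
ho=[('top',[0,.064,.091],(205,275)),('top',[0,-.064,.091],(320,235)),('top',[.175,.08,.15],(128,123)),('top',[.175,-.08,.15],(264,77)),
('scene',[.175,.08,.15],(733,363)),('scene',[.175,-.08,.15],(583,419)),('scene',[.175,-.08,0],(557,506))]
fit(ho,[.5,.2,.2])
for c,uv,z in [('top',(403,220),0),('scene',(126,228),0),('top',(192,186),0),('scene',(371,246),0),('top',(184,180),.085),('scene',(379,210),.085)]: print(c,onplane(c,uv,z).round(3))
E
```

```text
[ 0.4867 -0.2784  0.1802] [[-0.7, 1.3], [2.7, -0.6], [-0.1, -2.4], [-0.5, 0.5], [0.7, -0.1], [0.0, -1.8]]
[0.5598 0.1335 0.3528] [[2.3, -1.2], [-6.8, 0.5], [-1.7, 0.4], [-0.2, -0.1], [1.2, -3.2], [-1.1, 1.1], [-3.6, 0.2]]
top [ 0.488 -0.281  0.   ]
scene [ 0.496 -0.28   0.   ]
top [0.561 0.132 0.   ]
scene [0.56  0.134 0.   ]
top [0.557 0.131 0.085]
scene [0.557 0.135 0.085]
```

jog_arm(plan=[{"x": -0.9, "y": -1, "z": -0.45}, {"x": -0.9, "y": -1, "z": -0.45}, {"x": -0.9, "y": -1, "z": -0.45}, {"x": -0.9, "y": -1, "z": -0.45}, {"x": -0.9, "y": -1, "z": -0.45}, {"x": -0.9, "y": -1, "z": -0.45}, {"x": -0.9, "y": -1, "z": -0.45}, {"x": -0.9, "y": -1, "z": -0.45}], hand=1)

```text
invalid input at $.plan[0]: expected keys x, y, z, wx, wy, wz
```

jog_arm(plan=[{"x": -0.9, "y": -1}, {"x": -0.9, "y": -1}, {"x": -0.9, "y": -1}, {"x": -0.9, "y": -1}, {"x": -0.9, "y": -1}, {"x": -0.9, "y": -1}, {"x": -0.9, "y": -1}, {"x": -0.9, "y": -1}])

```text
invalid input at $.plan[0]: expected keys x, y, z, wx, wy, wz
```

jog_arm(plan=[{"x": -0.7, "y": -1, "wz": -0.166}, {"x": -0.7, "y": -1, "wz": -0.166}, {"x": -0.7, "y": -1, "wz": -0.166}, {"x": -0.7, "y": -1, "wz": -0.166}, {"x": -0.7, "y": -1, "wz": -0.166}, {"x": -0.7, "y": -1, "wz": -0.166}, {"x": -0.7, "y": -1, "wz": -0.166}, {"x": -0.7, "y": -1, "wz": -0.166}])

```text
invalid input at $.plan[0]: expected keys x, y, z, wx, wy, wz
```

jog_arm(plan=[{"x": -0.9, "y": -1, "z": -0.45, "wx": 0, "wy": 0, "wz": 0}, {"x": -0.9, "y": -1, "z": -0.45, "wx": 0, "wy": 0, "wz": 0}, {"x": -0.9, "y": -1, "z": -0.45, "wx": 0, "wy": 0, "wz": 0}, {"x": -0.9, "y": -1, "z": -0.45, "wx": 0, "wy": 0, "wz": 0}, {"x": -0.9, "y": -1, "z": -0.45, "wx": 0, "wy": 0, "wz": 0}, {"x": -0.9, "y": -1, "z": -0.45, "wx": 0, "wy": 0, "wz": 0}, {"x": -0.9, "y": -1, "z": -0.45, "wx": 0, "wy": 0, "wz": 0}, {"x": -0.9, "y": -1, "z": -0.45, "wx": 0, "wy": 0, "wz": 0}], hand=1)

```text
t: 1.57
eef_pos: [0.3335, 0.3815, 0.2944]
tool_rot: [0.002, 0.175, 0.985, 0.001]
contact_force: [0.3, 0.3, -0.5]
gripper_width: 1.0
```

jog_arm(plan=[{"x": -0.9, "y": -1, "z": 0, "wx": 0, "wy": 0, "wz": 0}, {"x": -0.9, "y": -1, "z": 0, "wx": 0, "wy": 0, "wz": 0}, {"x": -0.9, "y": -1, "z": 0, "wx": 0, "wy": 0, "wz": 0}, {"x": -0.9, "y": -1, "z": 0, "wx": 0, "wy": 0, "wz": 0}, {"x": -0.9, "y": -1, "z": 0, "wx": 0, "wy": 0, "wz": 0}, {"x": -0.9, "y": -1, "z": 0, "wx": 0, "wy": 0, "wz": 0}, {"x": -0.9, "y": -1, "z": 0, "wx": 0, "wy": 0, "wz": 0}, {"x": -0.9, "y": -1, "z": 0, "wx": 0, "wy": 0, "wz": 0}])

```text
t: 2.23
eef_pos: [0.4357, 0.1258, 0.2948]
tool_rot: [0.002, 0.179, 0.984, 0.001]
contact_force: [0.6, 0.6, 0.0]
gripper_width: 1.0
```

jog_arm(plan=[{"x": -0.7, "y": -1, "z": 0, "wx": 0, "wy": 0, "wz": -0.166}, {"x": -0.7, "y": -1, "z": 0, "wx": 0, "wy": 0, "wz": -0.166}, {"x": -0.7, "y": -1, "z": 0, "wx": 0, "wy": 0, "wz": -0.166}, {"x": -0.7, "y": -1, "z": 0, "wx": 0, "wy": 0, "wz": -0.166}, {"x": -0.7, "y": -1, "z": 0, "wx": 0, "wy": 0, "wz": -0.166}, {"x": -0.7, "y": -1, "z": 0, "wx": 0, "wy": 0, "wz": -0.166}, {"x": -0.7, "y": -1, "z": 0, "wx": 0, "wy": 0, "wz": -0.166}, {"x": -0.7, "y": -1, "z": 0, "wx": 0, "wy": 0, "wz": -0.166}])

```text
t: 2.9
eef_pos: [0.4966, -0.1177, 0.2955]
tool_rot: [0.003, -0.076, 0.997, -0.001]
contact_force: [-0.3, -0.6, 0.4]
gripper_width: 0.998
```

```bash
cat >> h.py <<'E'
TILT=np.radians(20); SC=[.4875,-.2795,.18]; HO=[.559,.133,.31]
def Rts(t=None):
    t=TILT if t is None else t
    return np.array([[-np.cos(t),0,np.sin(t)],[0,1,0],[-np.sin(t),0,-np.cos(t)]])
G=np.array([-.061,0,.092]); 
def target(org,yaw,pitch=0,back=0):
    Rs=R.from_euler('ZY',[yaw,pitch]).as_matrix(); z=Rts()[:,2]
    return np.array(org)+Rs@(G+(.019-back)*z), R.from_matrix(Rs@Rts())
def row(P,Q,cur=None):
    p,r=cur or tool(); d=r.as_matrix().T@(P-p)/.2; w=(r.inv()*Q).as_rotvec()/np.pi
    print('row',d.round(3),w.round(3),'dist',np.linalg.norm(P-p).round(3),'ang',np.degrees(np.linalg.norm(w)*np.pi).round(1)); return P,Q
E
python3 - <<'E'
from h import *
import fit
c=row(*target([SC[0],SC[1],0],SC[2],0,.09)); print(c[0])
row(*target([SC[0],SC[1],0],SC[2],0,0),cur=c)
ho=[('top',[.175,.08,.15],(128,123)),('top',[.175,-.08,.15],(264,77)),
('scene',[.175,.08,.15],(733,363)),('scene',[.175,-.08,.15],(583,419)),('scene',[.175,-.08,0],(557,506)),
('scene',[.0,.0,.085],(379/.7,210/.7)),('top',[.0,.0,.085],(184/.7,180/.7))]
fit.fit(ho,[.5,.2,.2])
E
```

```text
row [ 0.598 -0.802  0.683] [-0.003 -0.109 -0.009] dist 0.242 ang 19.7
[ 0.40359444 -0.29476826  0.15871818]
row [ 0.   -0.    0.45] [0. 0. 0.] dist 0.09 ang 0.0
[0.5594 0.1339 0.3502] [[-1.7, 0.5], [-0.1, 0.1], [1.2, -3.2], [-1.3, 0.8], [-3.7, -0.1], [-0.7, 1.0], [-1.7, -1.1]]
```

jog_arm(plan=[{"x": 0.6, "y": -0.8, "z": 0.68, "wx": 0, "wy": -0.11, "wz": -0.01}, {"x": 0.6, "y": -0.8, "z": 0.68, "wx": 0, "wy": -0.11, "wz": -0.01}, {"x": 0.6, "y": -0.8, "z": 0.68, "wx": 0, "wy": -0.11, "wz": -0.01}, {"x": 0.6, "y": -0.8, "z": 0.68, "wx": 0, "wy": -0.11, "wz": -0.01}, {"x": 0.6, "y": -0.8, "z": 0.68, "wx": 0, "wy": -0.11, "wz": -0.01}, {"x": 0.6, "y": -0.8, "z": 0.68, "wx": 0, "wy": -0.11, "wz": -0.01}, {"x": 0.6, "y": -0.8, "z": 0.68, "wx": 0, "wy": -0.11, "wz": -0.01}, {"x": 0.6, "y": -0.8, "z": 0.68, "wx": 0, "wy": -0.11, "wz": -0.01}, {"x": 0.6, "y": -0.8, "z": 0.68, "wx": 0, "wy": -0.11, "wz": -0.01}, {"x": 0.6, "y": -0.8, "z": 0.68, "wx": 0, "wy": -0.11, "wz": -0.01}])

```text
t: 3.73
eef_pos: [0.4018, -0.2958, 0.1584]
tool_rot: [0.174, -0.088, 0.981, 0.012]
contact_force: [-0.6, 0.3, -0.1]
gripper_width: 0.998
```

```bash
python3 - <<'E'
from h import *
print(tool()[0]); im=snap('wrist','w1')
# draw predicted scoop outline
Rs=R.from_euler('Z',SC[2]).as_matrix();o=np.array([SC[0],SC[1],0])
im=im[:,:,::-1].copy()
def L(ps):
    q=[proj('wrist',o+Rs@np.array(p)) for p in ps]; cv2.polylines(im,[np.int32(q)],True,(0,255,0),1); print(np.round(q).tolist())
L([(-.075,.012,.11),(-.047,.012,.11),(-.047,-.012,.11),(-.075,-.012,.11)])
L([(.075,.0195,.059),(.075,-.0195,.059),(.075,-.0195,.033),(.075,.0195,.033)])
cv2.imwrite('pics/w1b.png',im)
E
```

```text
[ 0.40181932 -0.29575411  0.15842674]
[[297.0, 215.0], [296.0, 242.0], [266.0, 242.0], [265.0, 214.0]]
[[298.0, 291.0], [265.0, 290.0], [266.0, 274.0], [297.0, 274.0]]
```

View pics/w1b.png

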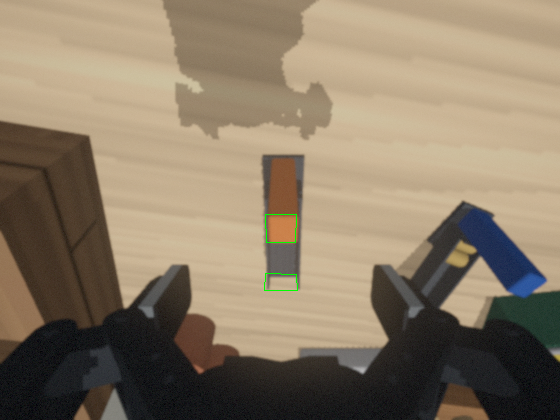

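jog_arm(plan=[{"x": -0.01, "y": 0.01, "z": 0.15, "wx": 0, "wy": 0, "wz": 0}, {"x": -0.01, "y": 0.01, "z": 0.3, "wx": 0, "wy": 0, "wz": 0}, {"x": -0.01, "y": 0.01, "z": 0.4, "wx": 0, "wy": 0, "wz": 0}, {"x": -0.01, "y": 0.01, "z": 0.45, "wx": 0, "wy": 0, "wz": 0}, {"x": -0.01, "y": 0.01, "z": 0.45, "wx": 0, "wy": 0, "wz": 0}, {"x": -0.01, "y": 0.01, "z": 0.45, "wx": 0, "wy": 0, "wz": 0}])

```text
t: 4.28
eef_pos: [0.4347, -0.2871, 0.0749]
tool_rot: [0.174, -0.09, 0.981, 0.012]
contact_force: [0.5, -0.5, 0.0]
gripper_width: 1.005
```

jog_arm(plan=[{"x": 0, "y": 0, "z": 0, "wx": 0, "wy": 0, "wz": 0}, {"x": 0, "y": 0, "z": 0, "wx": 0, "wy": 0, "wz": 0}, {"x": 0, "y": 0, "z": 0, "wx": 0, "wy": 0, "wz": 0}, {"x": 0, "y": 0, "z": 0, "wx": 0, "wy": 0, "wz": 0}, {"x": 0, "y": 0, "z": 0, "wx": 0, "wy": 0, "wz": 0}, {"x": 0, "y": 0, "z": 0, "wx": 0, "wy": 0, "wz": 0}, {"x": 0, "y": 0, "z": 0, "wx": 0, "wy": 0, "wz": 0}, {"x": 0, "y": 0, "z": 0, "wx": 0, "wy": 0, "wz": 0}], hand=-1, grip_force=100)

```text
t: 4.95
eef_pos: [0.4351, -0.2881, 0.0759]
tool_rot: [0.175, -0.089, 0.981, 0.012]
contact_force: [-1.6, -0.8, 7.1]
gripper_width: 0.234
```

```bash
python3 - <<'E'
from h import *
p,r=tool();o=monitor.get_obs();print(p,r.as_matrix().round(3).tolist(),o['gripper_width'],o['contact_force'],o['t'],np.round(o['q'],2))
im=snap('wrist','w2')
P,Q=target([SC[0],SC[1],0],SC[2]);print(P,row(P,Q)[0])
E
```

```text
[ 0.43513112 -0.28805425  0.07594346] [[-0.923, -0.179, 0.34], [-0.171, 0.984, 0.054], [-0.344, -0.008, -0.939]] 0.23384567896259056 [-1.55614746 -0.80304591  7.08420442] 4.95 [ 0.65  0.32 -0.02  2.23 -0.63  0.42  2.94]
row [ 0.01  -0.005  0.006] [-0.003  0.001  0.001] dist 0.002 ang 0.5
[ 0.43387893 -0.2892574   0.07414584] [ 0.43387893 -0.2892574   0.07414584]
```

View pics/w2.png

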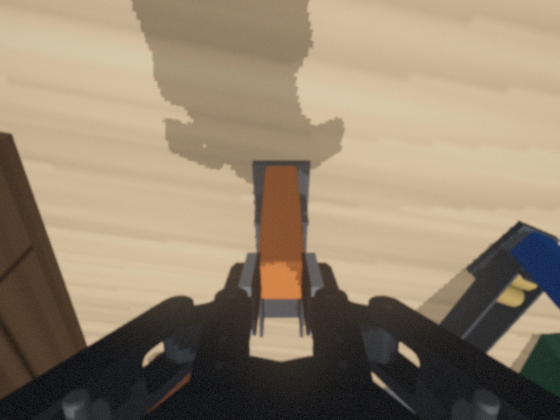

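The handle is gripped, with both chaplets out of view under the gripper. q7 is at 2.94, close to its limit, but turning toward the hopper takes it away from there. Next I compute the lift and transit.

```bash
cat >> h.py <<'E'
G=np.array([-.0596,0,.0938]); HO=[.559,.133,.33]
def nose(hx,hz,pitch,hy=0,yaw=None):  # nose underside at hopper-frame point
    yaw=HO[2] if yaw is None else yaw
    n=np.array([HO[0],HO[1],0])+R.from_euler('Z',HO[2]).as_matrix()@np.array([hx,hy,hz])
    return target(n-R.from_euler('ZY',[yaw,np.radians(pitch)]).as_matrix()@np.array([.075,0,.033]),yaw,np.radians(pitch))
E
python3 - <<'E'
from h import *
a=np.radians
c=row(*target([SC[0],SC[1],.13],SC[2],a(-4)))
c=row(*target([.47,-.10,.15],.26,a(-4)),cur=c)
c=row(*nose(-.045,.183,-4),cur=c)
E
```

```text
row [-0.193 -0.01  -0.601] [-0.002 -0.021  0.001] dist 0.126 ang 3.9
row [-0.11   0.875 -0.061] [-0.01   0.    -0.023] dist 0.177 ang 4.6
row [-0.121  0.95   0.082] [-0.009 -0.    -0.02 ] dist 0.192 ang 4.0
```

jog_arm(plan=[{"x": -0.02, "y": 0, "z": -0.06, "wx": 0, "wy": -0.003, "wz": 0}, {"x": -0.06, "y": 0, "z": -0.18, "wx": 0, "wy": -0.01, "wz": 0}, {"x": -0.11, "y": -0.005, "z": -0.35, "wx": 0, "wy": -0.02, "wz": 0}, {"x": -0.16, "y": -0.01, "z": -0.5, "wx": 0, "wy": -0.02, "wz": 0}, {"x": -0.19, "y": -0.01, "z": -0.58, "wx": 0, "wy": -0.02, "wz": 0}, {"x": -0.193, "y": -0.01, "z": -0.6, "wx": 0, "wy": -0.02, "wz": 0}])

```text
t: 5.5
eef_pos: [0.4312, -0.2912, 0.2053]
tool_rot: [0.207, -0.089, 0.974, 0.012]
contact_force: [1.2, -0.4, -3.5]
gripper_width: 0.234
```

jog_arm(plan=[{"x": -0.01, "y": 0.06, "z": 0, "wx": 0, "wy": 0, "wz": -0.002}, {"x": -0.03, "y": 0.2, "z": -0.01, "wx": 0, "wy": 0, "wz": -0.005}, {"x": -0.05, "y": 0.35, "z": -0.02, "wx": -0.005, "wy": 0, "wz": -0.01}, {"x": -0.07, "y": 0.5, "z": -0.03, "wx": -0.005, "wy": 0, "wz": -0.015}, {"x": -0.09, "y": 0.65, "z": -0.05, "wx": -0.008, "wy": 0, "wz": -0.02}, {"x": -0.1, "y": 0.78, "z": -0.06, "wx": -0.01, "wy": 0, "wz": -0.023}, {"x": -0.11, "y": 0.85, "z": -0.06, "wx": -0.01, "wy": 0, "wz": -0.023}, {"x": -0.11, "y": 0.875, "z": -0.06, "wx": -0.01, "wy": 0, "wz": -0.023}])

```text
t: 6.17
eef_pos: [0.4128, -0.1123, 0.2208]
tool_rot: [0.204, -0.129, 0.97, 0.022]
contact_force: [0.5, -0.6, -2.7]
gripper_width: 0.233
```

```bash
python3 - <<'E'
from h import *
o=monitor.get_obs();print(np.round(o['q'],2),o['gripper_width'],o['t'])
c=row(*nose(-.045,.183,-4))
c=row(*nose(-.035,.105,-4),cur=c)
E
```

```text
[ 0.48 -0.14 -0.17  2.33 -0.41  0.62  2.43] 0.2328618513936232 6.1667
row [-0.132  0.936  0.068] [-0.012 -0.002 -0.018] dist 0.189 ang 3.9
row [0.113 0.    0.377] [0. 0. 0.] dist 0.079 ang 0.0
```

```bash
python3 - <<'E'
from h import *
c=row(*nose(.03,.16,-2));print(c[0])
c=row(*nose(.03,.125,-1),cur=c)
E
```

```text
row [-0.443  0.962  0.305] [-0.011  0.009 -0.018] dist 0.22 ang 4.2
[0.46484762 0.10075047 0.198449  ]
row [ 0.058 -0.     0.153] [ 0.     0.006 -0.   ] dist 0.033 ang 1.0
```

jog_arm(plan=[{"x": -0.03, "y": 0.06, "z": 0.02, "wx": 0, "wy": 0, "wz": -0.002}, {"x": -0.09, "y": 0.2, "z": 0.06, "wx": 0, "wy": 0, "wz": -0.005}, {"x": -0.16, "y": 0.36, "z": 0.11, "wx": -0.005, "wy": 0.003, "wz": -0.01}, {"x": -0.24, "y": 0.52, "z": 0.16, "wx": -0.005, "wy": 0.005, "wz": -0.012}, {"x": -0.31, "y": 0.68, "z": 0.21, "wx": -0.008, "wy": 0.007, "wz": -0.015}, {"x": -0.38, "y": 0.82, "z": 0.26, "wx": -0.01, "wy": 0.009, "wz": -0.018}, {"x": -0.43, "y": 0.93, "z": 0.29, "wx": -0.011, "wy": 0.009, "wz": -0.018}, {"x": -0.443, "y": 0.962, "z": 0.305, "wx": -0.011, "wy": 0.009, "wz": -0.018}, {"x": -0.443, "y": 0.962, "z": 0.305, "wx": -0.011, "wy": 0.009, "wz": -0.018}])

```text
t: 6.92
eef_pos: [0.4639, 0.1028, 0.1968]
tool_rot: [0.187, -0.163, 0.968, 0.032]
contact_force: [-0.9, -1.9, -3.4]
gripper_width: 0.233
```

```bash
python3 - <<'E'
from h import *
o=monitor.get_obs();print(np.round(o['q'],2),o['gripper_width'],o['t'],o['contact_force'])
row(*nose(.03,.16,-2))
a=snap('scene','s2');b=snap('top','t2')
n=np.array([HO[0],HO[1],0]);Rh=R.from_euler('Z',HO[2]).as_matrix()
out=[]
for cm,im in(('scene',a),('top',b)):
    im=im[:,:,::-1].copy()
    for hz,hx in((.16,.03),(.185,.03)):
        cv2.polylines(im,[np.int32([proj(cm,n+Rh@np.array([hx,y,hz])) for y in(-.0195,.0195)])],False,(0,255,0),1)
    for P in ([(0,y,.085) for y in(-.061,.061)]+[(.079,y,.147) for y in(.061,-.061)],):
        cv2.polylines(im,[np.int32([proj(cm,n+Rh@np.array(p)) for p in P])],True,(255,0,255),1)
    u=proj(cm,n+Rh@np.array([0,0,.12])).astype(int); x0,y0=np.clip(u-[110,125],0,[340,170]);out.append(im[y0:y0+250,x0:x0+220])
cv2.imwrite('pics/c2.png',cv2.resize(np.hstack(out),None,fx=1.8,fy=1.8,interpolation=cv2.INTER_CUBIC))
E
```

```text
[ 0.32 -0.02 -0.65  2.27 -0.02  0.5   1.59] 0.23324032532995626 6.9167 [-0.86987743 -1.88600782 -3.36821705]
row [-0.004 -0.011 -0.007] [ 0.001 -0.001  0.001] dist 0.003 ang 0.2
```

View pics/c2.png

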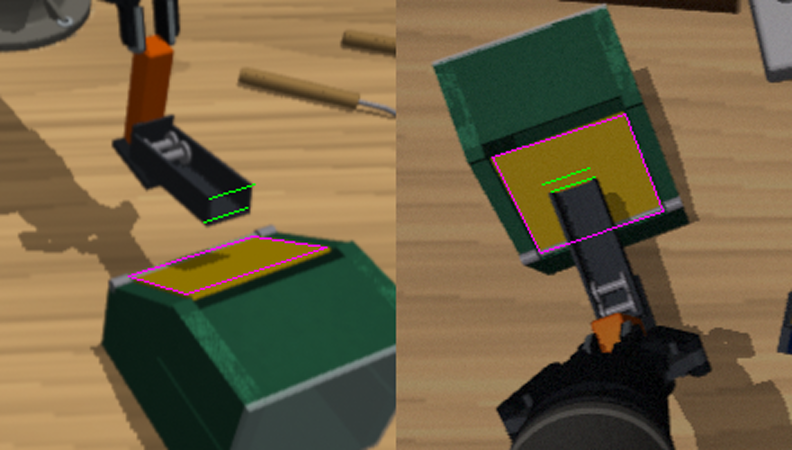

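```bash
python3 - <<'E'
from h import *
for a in [(.05,.135,0),(.06,.118,3),(.064,.107,6)]: row(*nose(*a))
c=nose(.064,.107,6)
for a in [(.066,.1,10),(.067,.094,15),(.067,.088,20),(.067,.082,25),(.067,.076,30),(.067,.07,35),(.067,.066,40)]: row(*nose(*a),cur=c)
E
```

```text
row [-0.071  0.002  0.131] [-0.    0.01 -0.  ] dist 0.03 ang 1.9
row [-0.109  0.002  0.202] [-0.     0.027 -0.   ] dist 0.046 ang 4.9
row [-0.132  0.002  0.235] [-0.     0.044 -0.   ] dist 0.054 ang 7.9
row [-0.032  0.     0.001] [-0.     0.022 -0.   ] dist 0.006 ang 4.0
row [-0.071 -0.    -0.011] [-0.    0.05 -0.  ] dist 0.014 ang 9.0
row [-0.109  0.    -0.02 ] [-0.     0.078 -0.   ] dist 0.022 ang 14.0
row [-0.15   0.    -0.024] [-0.     0.106 -0.   ] dist 0.03 ang 19.0
row [-0.194  0.    -0.025] [ 0.     0.133 -0.   ] dist 0.039 ang 24.0
row [-0.24  0.   -0.02] [ 0.     0.161 -0.   ] dist 0.048 ang 29.0
row [-0.291  0.    -0.021] [ 0.     0.189 -0.   ] dist 0.058 ang 34.0
```

jog_arm(plan=[{"x": -0.02, "y": 0, "z": 0.04, "wx": 0, "wy": 0.003, "wz": 0}, {"x": -0.05, "y": 0, "z": 0.09, "wx": 0, "wy": 0.007, "wz": 0}, {"x": -0.071, "y": 0, "z": 0.131, "wx": 0, "wy": 0.01, "wz": 0}, {"x": -0.09, "y": 0, "z": 0.165, "wx": 0, "wy": 0.018, "wz": 0}, {"x": -0.109, "y": 0, "z": 0.2, "wx": 0, "wy": 0.027, "wz": 0}, {"x": -0.12, "y": 0, "z": 0.22, "wx": 0, "wy": 0.036, "wz": 0}, {"x": -0.132, "y": 0, "z": 0.235, "wx": 0, "wy": 0.044, "wz": 0}, {"x": -0.132, "y": 0, "z": 0.235, "wx": 0, "wy": 0.044, "wz": 0}, {"x": -0.132, "y": 0, "z": 0.235, "wx": 0, "wy": 0.044, "wz": 0}, {"x": -0.132, "y": 0, "z": 0.235, "wx": 0, "wy": 0.044, "wz": 0}])

```text
t: 7.85
eef_pos: [0.503, 0.1122, 0.1629]
tool_rot: [0.12, -0.162, 0.979, 0.02]
contact_force: [-0.4, -0.0, -1.6]
gripper_width: 0.239
```

```bash
cat > v.py <<'E'
from h import *
import sys
def view(hx,hz,pitch,name):
    o=monitor.get_obs();print(np.round(o['q'],2),o['gripper_width'],o['t'],o['contact_force'])
    P,Q=row(*nose(hx,hz,pitch)); cs=[cams.read_camera('scene'),cams.read_camera('top')]
    n=np.array([HO[0],HO[1],0]);Rh=R.from_euler('Z',HO[2]).as_matrix();out=[]
    for cm,im in zip(('scene','top'),cs):
        im=im[:,:,::-1].copy()
        cv2.polylines(im,[np.int32([proj(cm,n+Rh@np.array([hx,y,hz])) for y in(-.0195,.0195)])],False,(0,255,0),1)
        u=proj(cm,n+Rh@np.array([0,0,.12])).astype(int); x0,y0=np.clip(u-[110,125],0,[340,170]);out.append(im[y0:y0+250,x0:x0+220])
    cv2.imwrite(f'pics/{name}.png',cv2.resize(np.hstack(out),None,fx=1.8,fy=1.8,interpolation=cv2.INTER_CUBIC))
E
python3 -c "
from v import *
view(.064,.107,6,'c3')"
```

```text
[ 0.23  0.19 -0.63  2.13  0.21  0.62  1.37] 0.2391315227467244 7.85 [-0.40977292 -0.04086044 -1.64105884]
row [-0.004  0.008 -0.   ] [-0.    -0.    -0.001] dist 0.002 ang 0.2
```

View pics/c3.png

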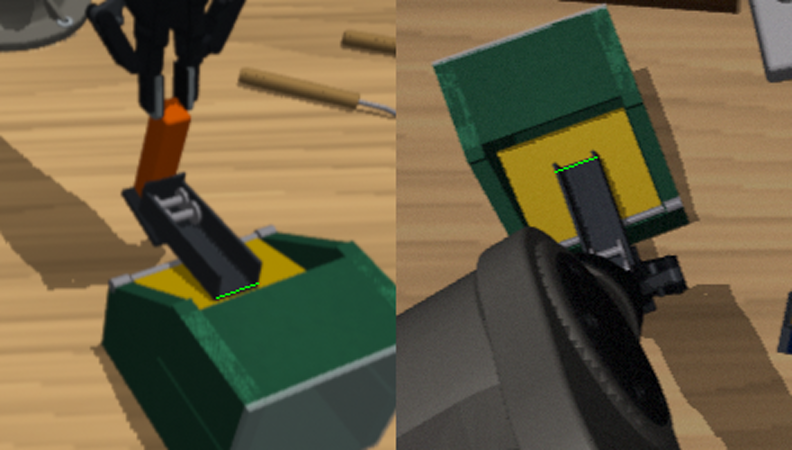

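The nose sits where predicted, the flap is clearly open (around 20°) and both chaplets are still at the back of the trough. Now I tip the scoop.

jog_arm(plan=[{"x": -0.036, "y": 0, "z": 0, "wx": 0, "wy": 0.022, "wz": 0}, {"x": -0.075, "y": 0, "z": -0.011, "wx": 0, "wy": 0.05, "wz": 0}, {"x": -0.113, "y": 0, "z": -0.02, "wx": 0, "wy": 0.078, "wz": 0}, {"x": -0.154, "y": 0, "z": -0.024, "wx": 0, "wy": 0.106, "wz": 0}, {"x": -0.198, "y": 0, "z": -0.025, "wx": 0, "wy": 0.133, "wz": 0}, {"x": -0.244, "y": 0, "z": -0.02, "wx": 0, "wy": 0.161, "wz": 0}, {"x": -0.293, "y": 0, "z": -0.021, "wx": 0, "wy": 0.189, "wz": 0}, {"x": -0.293, "y": 0, "z": -0.021, "wx": 0, "wy": 0.189, "wz": 0}, {"x": -0.293, "y": 0, "z": -0.021, "wx": 0, "wy": 0.189, "wz": 0}, {"x": -0.293, "y": 0, "z": -0.021, "wx": 0, "wy": 0.189, "wz": 0}, {"x": -0.293, "y": 0, "z": -0.021, "wx": 0, "wy": 0.189, "wz": 0}, {"x": -0.293, "y": 0, "z": -0.021, "wx": 0, "wy": 0.189, "wz": 0}])

```text
t: 8.95
eef_pos: [0.5556, 0.1303, 0.1825]
tool_rot: [-0.171, -0.161, 0.972, -0.029]
contact_force: [1.3, -0.1, -1.8]
gripper_width: 0.236
```

jog_arm(plan=[{"x": 0, "y": 0, "z": 0, "wx": 0, "wy": 0, "wz": 0}, {"x": 0, "y": 0, "z": 0, "wx": 0, "wy": 0, "wz": 0}, {"x": 0, "y": 0, "z": 0, "wx": 0, "wy": 0, "wz": 0}, {"x": 0, "y": 0, "z": 0, "wx": 0, "wy": 0, "wz": 0}])

```text
t: 9.28
eef_pos: [0.5555, 0.1301, 0.1828]
tool_rot: [-0.17, -0.16, 0.972, -0.029]
contact_force: [1.3, 0.6, -1.5]
gripper_width: 0.235
```

```bash
python3 -c "
from v import *
view(.067,.066,40,'c4')"
```

```text
[ 0.03  0.6  -0.55  1.52  0.25  1.45  1.33] 0.23456149026209733 9.2833 [ 1.34938651  0.62280765 -1.50128612]
row [-0.006  0.008  0.006] [-0.     0.001 -0.001] dist 0.002 ang 0.2
```

View pics/c4.png

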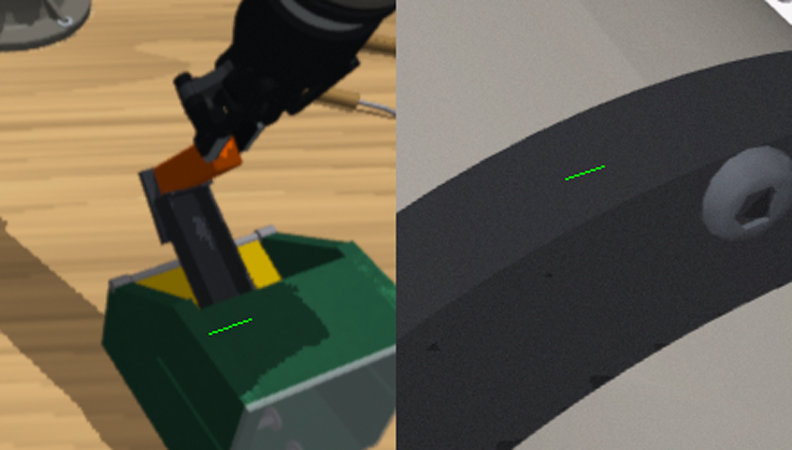

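```bash
python3 - <<'E'
from h import *
im=snap('scene','s5')
print([(np.round(d['location']),round(d['confidence'],2),onplane('scene',d['location'],.01).round(3)) for d in finder.place_of('scene','chaplet_1')])
n=np.array([HO[0],HO[1],0]);Rh=R.from_euler('Z',HO[2]).as_matrix()
print(proj('scene',n+Rh@np.array([.175,-.08,.01])),proj('scene',n+Rh@np.array([.175,.08,.01])))
cv2.imwrite('pics/s5b.png',cv2.resize(im[190:370,320:540,::-1],None,fx=3,fy=3,interpolation=cv2.INTER_CUBIC))
# backing-out rows from the present pose
for a in [(.067,.076,32),(.067,.088,22),(.066,.1,12),(.06,.112,6),(.05,.135,2),(.04,.17,0)]: row(*nose(*a))
E
```

```text
[]
[383.79896405 350.38670527] [478.77872294 311.64979454]
row [0.066 0.007 0.035] [-0.    -0.044 -0.001] dist 0.015 ang 7.9
row [0.137 0.007 0.085] [-0.    -0.1   -0.001] dist 0.032 ang 17.9
row [0.194 0.007 0.144] [-0.    -0.155 -0.001] dist 0.048 ang 27.9
row [0.252 0.007 0.167] [-0.    -0.188 -0.001] dist 0.06 ang 33.9
row [0.34  0.007 0.123] [-0.    -0.211 -0.001] dist 0.072 ang 37.9
row [ 0.447  0.006 -0.   ] [-0.    -0.222 -0.001] dist 0.089 ang 39.9
```

View pics/s5b.png

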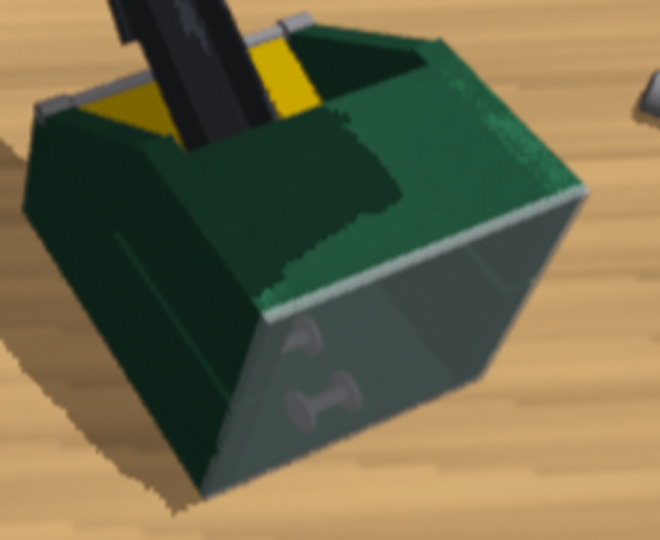

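Both chaplets lie on the hopper floor, visible through the clear wall at (305,335) and (325,400). I'll draw the scoop out along the reverse path.

jog_arm(plan=[{"x": 0.033, "y": 0.003, "z": 0.017, "wx": 0, "wy": -0.022, "wz": 0}, {"x": 0.066, "y": 0.007, "z": 0.035, "wx": 0, "wy": -0.044, "wz": 0}, {"x": 0.1, "y": 0.007, "z": 0.06, "wx": 0, "wy": -0.072, "wz": 0}, {"x": 0.137, "y": 0.007, "z": 0.085, "wx": 0, "wy": -0.1, "wz": 0}, {"x": 0.165, "y": 0.007, "z": 0.115, "wx": 0, "wy": -0.128, "wz": 0}, {"x": 0.194, "y": 0.007, "z": 0.144, "wx": 0, "wy": -0.155, "wz": 0}, {"x": 0.225, "y": 0.007, "z": 0.156, "wx": 0, "wy": -0.172, "wz": 0}, {"x": 0.252, "y": 0.007, "z": 0.163, "wx": 0, "wy": -0.188, "wz": 0}, {"x": 0.3, "y": 0.007, "z": 0.145, "wx": 0, "wy": -0.2, "wz": 0}, {"x": 0.34, "y": 0.007, "z": 0.123, "wx": 0, "wy": -0.211, "wz": 0}, {"x": 0.4, "y": 0.007, "z": 0.06, "wx": 0, "wy": -0.217, "wz": 0}, {"x": 0.447, "y": 0.006, "z": 0, "wx": 0, "wy": -0.222, "wz": 0}])

```text
t: 10.48
eef_pos: [0.4726, 0.1035, 0.2117]
tool_rot: [0.17, -0.161, 0.972, 0.027]
contact_force: [0.8, 0.8, -3.0]
gripper_width: 0.236
```

```bash
python3 - <<'E'
from h import *
o=monitor.get_obs();print(np.round(o['q'],2),o['gripper_width'],o['t'],o['contact_force'])
c=row(*target([.48,-.06,.16],.17))
c=row(*target([.49,-.25,.13],0.02),cur=c)
c=row(*target([.49,-.26,.03],0.0),cur=c)
im=snap('scene','s6')
n=np.array([HO[0],HO[1],0]);Rh=R.from_euler('Z',HO[2]).as_matrix()
u=proj('scene',n+Rh@np.array([0,0,.12])).astype(int); x0,y0=np.clip(u-[180,140],0,[260,170])
cv2.imwrite('pics/s6b.png',cv2.resize(im[y0:y0+250,x0:x0+300,::-1],None,fx=2.2,fy=2.2,interpolation=cv2.INTER_CUBIC))
E
```

```text
[ 0.34 -0.   -0.67  2.21  0.    0.59  1.56] 0.23611443789189374 10.4833 [ 0.82418242  0.81976893 -3.03565841]
row [ 0.42  -0.744 -0.279] [ 0.017 -0.001  0.047] dist 0.18 ang 9.0
row [ 0.153 -0.905  0.104] [0.016 0.    0.045] dist 0.185 ang 8.6
row [ 0.172 -0.045  0.47 ] [ 0.002 -0.     0.006] dist 0.1 ang 1.1
```

View pics/s6b.png

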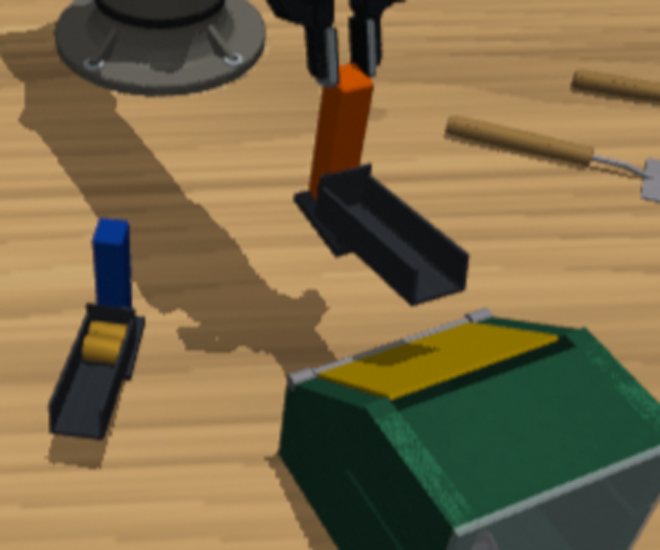

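The flap is shut and the scoop is empty. Next I carry it over to a clear spot.

jog_arm(plan=[{"x": 0.07, "y": -0.12, "z": -0.05, "wx": 0.003, "wy": 0, "wz": 0.008}, {"x": 0.14, "y": -0.25, "z": -0.09, "wx": 0.006, "wy": 0, "wz": 0.016}, {"x": 0.22, "y": -0.38, "z": -0.14, "wx": 0.009, "wy": 0, "wz": 0.024}, {"x": 0.3, "y": -0.52, "z": -0.2, "wx": 0.012, "wy": 0, "wz": 0.032}, {"x": 0.38, "y": -0.66, "z": -0.25, "wx": 0.015, "wy": 0, "wz": 0.04}, {"x": 0.42, "y": -0.744, "z": -0.28, "wx": 0.017, "wy": 0, "wz": 0.047}, {"x": 0.42, "y": -0.744, "z": -0.28, "wx": 0.017, "wy": 0, "wz": 0.047}])

```text
t: 11.12
eef_pos: [0.427, -0.0726, 0.2381]
tool_rot: [0.173, -0.081, 0.982, 0.013]
contact_force: [0.2, 0.2, -3.2]
gripper_width: 0.235
```

jog_arm(plan=[{"x": 0.02, "y": -0.15, "z": 0, "wx": 0.003, "wy": 0, "wz": 0.008}, {"x": 0.04, "y": -0.32, "z": 0, "wx": 0.006, "wy": 0, "wz": 0.016}, {"x": 0.07, "y": -0.5, "z": 0.02, "wx": 0.009, "wy": 0, "wz": 0.025}, {"x": 0.11, "y": -0.68, "z": 0.05, "wx": 0.012, "wy": 0, "wz": 0.035}, {"x": 0.14, "y": -0.82, "z": 0.08, "wx": 0.015, "wy": 0, "wz": 0.042}, {"x": 0.153, "y": -0.9, "z": 0.1, "wx": 0.016, "wy": 0, "wz": 0.045}, {"x": 0.153, "y": -0.9, "z": 0.1, "wx": 0.016, "wy": 0, "wz": 0.045}])

```text
t: 11.7
eef_pos: [0.4337, -0.2564, 0.2072]
tool_rot: [0.172, -0.005, 0.985, 0.001]
contact_force: [0.2, 0.2, -3.1]
gripper_width: 0.235
```

```bash
python3 - <<'E'
from h import *
o=monitor.get_obs();print(np.round(o['q'],2),o['gripper_width'],o['t'],o['contact_force'])
c=row(*target([.49,-.255,.02],0.0))
c=row(*target([.49,-.255,.0],0.0),cur=c)
E
```

```text
[ 0.68  0.05 -0.15  2.17 -0.28  0.64  2.31] 0.23461911701337423 11.7 [ 0.23250686  0.19267001 -3.09922857]
row [0.173 0.007 0.529] [ 0.001 -0.001  0.003] dist 0.111 ang 0.6
row [0.034 0.    0.094] [0. 0. 0.] dist 0.02 ang 0.0
```

jog_arm(plan=[{"x": 0.03, "y": 0, "z": 0.1, "wx": 0, "wy": 0, "wz": 0}, {"x": 0.08, "y": 0, "z": 0.24, "wx": 0, "wy": 0, "wz": 0}, {"x": 0.13, "y": 0, "z": 0.38, "wx": 0, "wy": 0, "wz": 0}, {"x": 0.16, "y": 0, "z": 0.48, "wx": 0, "wy": 0, "wz": 0}, {"x": 0.173, "y": 0, "z": 0.53, "wx": 0, "wy": 0, "wz": 0}, {"x": 0.185, "y": 0, "z": 0.56, "wx": 0, "wy": 0, "wz": 0}, {"x": 0.195, "y": 0, "z": 0.59, "wx": 0, "wy": 0, "wz": 0}, {"x": 0.2, "y": 0, "z": 0.605, "wx": 0, "wy": 0, "wz": 0}, {"x": 0.2, "y": 0, "z": 0.605, "wx": 0, "wy": 0, "wz": 0}])

```text
t: 12.45
eef_pos: [0.4371, -0.2559, 0.0796]
tool_rot: [0.171, -0.005, 0.985, 0.001]
contact_force: [-0.9, 0.0, -3.1]
gripper_width: 0.236
```

```bash
python3 - <<'E'
from h import *
row(*target([.49,-.255,.0],0.0))
im=snap('scene','s7');print(monitor.get_obs()['contact_force'],proj('scene',[.49,-.255,0]))
cv2.imwrite('pics/s7b.png',cv2.resize(im[130:270,20:210,::-1],None,fx=4,fy=4,interpolation=cv2.INTER_CUBIC))
E
```

```text
row [0.007 0.005 0.017] [ 0.001 -0.001  0.003] dist 0.004 ang 0.6
[ 0.4341098   0.90115461 -2.41602459] [140.90969151 224.73610113]
```

View pics/s7b.png

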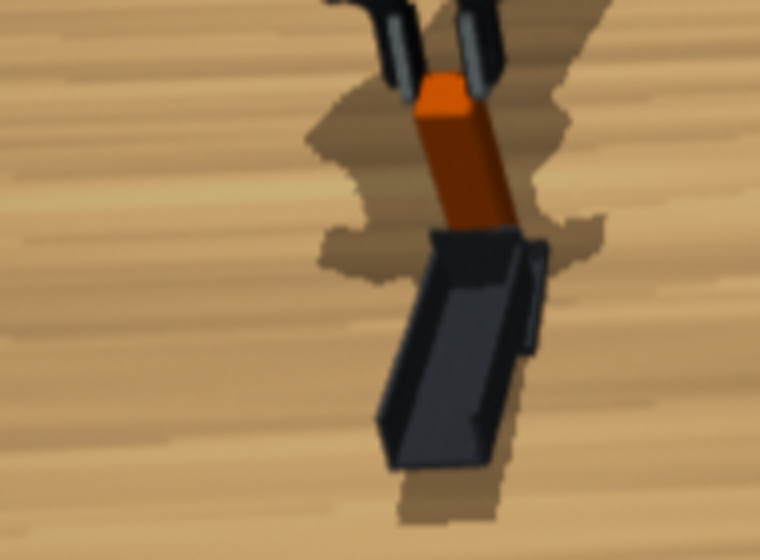

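jog_arm(plan=[{"x": 0.003, "y": 0, "z": 0.008, "wx": 0, "wy": 0, "wz": 0}, {"x": 0.005, "y": 0, "z": 0.014, "wx": 0, "wy": 0, "wz": 0}, {"x": 0.007, "y": 0, "z": 0.018, "wx": 0, "wy": 0, "wz": 0}, {"x": 0.007, "y": 0, "z": 0.018, "wx": 0, "wy": 0, "wz": 0}, {"x": 0.007, "y": 0, "z": 0.018, "wx": 0, "wy": 0, "wz": 0}])

```text
t: 12.92
eef_pos: [0.4374, -0.2565, 0.0765]
tool_rot: [0.172, -0.005, 0.985, 0.001]
contact_force: [-0.9, 0.7, -0.6]
gripper_width: 0.23
```

jog_arm(plan=[{"x": 0.001, "y": 0, "z": 0.004, "wx": 0, "wy": 0, "wz": 0}, {"x": 0.001, "y": 0, "z": 0.004, "wx": 0, "wy": 0, "wz": 0}, {"x": 0.001, "y": 0, "z": 0.004, "wx": 0, "wy": 0, "wz": 0}], grip_force=20)

```text
t: 13.17
eef_pos: [0.4376, -0.2569, 0.0762]
tool_rot: [0.172, -0.004, 0.985, 0.0]
contact_force: [-3.8, -0.9, 5.4]
gripper_width: 0.238
```

jog_arm(plan=[{"x": 0, "y": 0, "z": 0, "wx": 0, "wy": 0, "wz": 0}, {"x": 0, "y": 0, "z": 0, "wx": 0, "wy": 0, "wz": 0}, {"x": 0, "y": 0, "z": 0, "wx": 0, "wy": 0, "wz": 0}, {"x": 0, "y": 0, "z": 0, "wx": 0, "wy": 0, "wz": 0}, {"x": 0, "y": 0, "z": 0, "wx": 0, "wy": 0, "wz": 0}, {"x": 0, "y": 0, "z": 0, "wx": 0, "wy": 0, "wz": 0}, {"x": 0, "y": 0, "z": 0, "wx": 0, "wy": 0, "wz": 0}, {"x": 0, "y": 0, "z": 0, "wx": 0, "wy": 0, "wz": 0}], hand=1)

```text
t: 13.83
eef_pos: [0.4377, -0.2569, 0.0761]
tool_rot: [0.172, -0.004, 0.985, 0.0]
contact_force: [-0.6, -0.3, -0.9]
gripper_width: 1.003
```

jog_arm(plan=[{"x": 0, "y": 0, "z": -0.1, "wx": 0, "wy": 0, "wz": 0}, {"x": 0, "y": 0, "z": -0.25, "wx": 0, "wy": 0, "wz": 0}, {"x": 0, "y": 0, "z": -0.4, "wx": 0, "wy": 0, "wz": 0}, {"x": 0, "y": 0, "z": -0.55, "wx": 0, "wy": 0, "wz": 0}, {"x": 0, "y": 0, "z": -0.6, "wx": 0, "wy": 0, "wz": 0}, {"x": 0, "y": 0, "z": -0.6, "wx": 0, "wy": 0, "wz": 0}])

```text
t: 14.33
eef_pos: [0.3976, -0.2585, 0.1919]
tool_rot: [0.174, -0.004, 0.985, -0.002]
contact_force: [0.1, -0.0, -0.7]
gripper_width: 1.001
```

```bash
python3 - <<'E'
from h import *
im=snap('scene','s8');o=monitor.get_obs();print(o['t'],o['contact_force'],o['gripper_width'])
cv2.imwrite('pics/s8b.png',cv2.resize(im[:,:,::-1],(800,600),interpolation=cv2.INTER_CUBIC))
E
```

```text
14.3833 [ 0.38792933  0.43096458 -0.04538926] 0.9978788307372094
```

View pics/s8b.png

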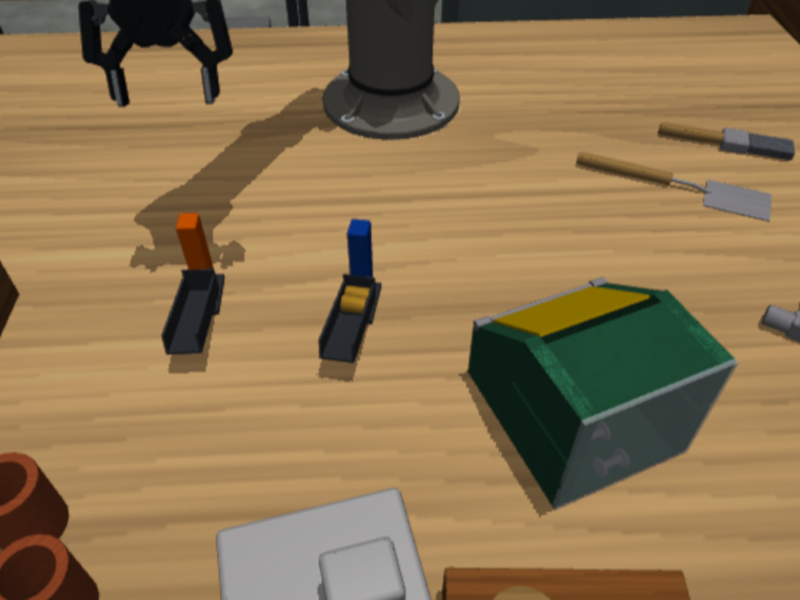

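The final view shows the scoop standing upright and released at (195,290). The flap is shut, both chaplets are inside the hopper at (605,445), and the gripper is clear of everything.

```bash
python3 -c "
from station import bot
print(bot.hand_in())"
```

```text
the job is handed in; nothing more can be done
None
```

The job is done and handed in at about 14.4 s of the 45 s allowed; `hand_in` gives no verdict.

- **What I did:** I gripped the orange scoop by its handle and pushed the flap open to roughly 20° with both chaplets still at the back of the trough. I then tipped the scoop 40° nose-down, pressing the flap further open, and held it there while both chaplets rolled in. After drawing the scoop out, I stood it upright on the bench, let go and backed the gripper away.
- **Last checks:** The final picture shows the flap shut, both chaplets on the hopper floor through the clear back wall, and the scoop upright and free of the gripper. The measured tool force was back near zero.
- **Not fully confirmed:** In the tipped pose the network found no chaplets behind the clear wall, so that check rests on the pictures alone. The flap angles come from geometry and pictures, not from a direct measurement.

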